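# Nudge two culture dishes into the wells of an imager's dish holder

## Task

Load the dish holder for imaging: with your fingertips, push the two culture dishes across its deck, without picking them up, until each has dropped into a round well of its own and lies flat on the well's floor. Neither dish may be lifted off the deck, stood on edge or pushed off the holder, and the cup, the dropper bottle and the small box beside the holder stay as they are. Finish with the hand clear.

Things in the scene. Friction and masses are not known exactly. Their poses are not given: they have to be found in the camera images.
- holder: dish holder fixed to the bench: bare aluminium plate, x -150 to +110 mm, y -140 to +140 mm of its frame, origin at bench level, deck 16 mm up; x points away from the robot within 0.3 rad. Two round wells in its far half (centres x 50, y 65 and -65 mm); the near half is a smooth apron. Grey rails 8 mm wide, 5 mm above the deck, edge both sides and the far end; the near edge is open
- well_left (a point): centre of the floor of the well on the robot's left (holder y = +65 mm): round recess 93 mm in diameter, 7 mm deep, floor 9 mm above the bench, with a 1 mm chamfer round its mouth and a thin dark pad on its floor. Axes as the holder's
- well_right (a point): centre of the floor of the well on the right (holder y = -65 mm), same size
- dish_left: lidded petri dish lying flat on the apron, in front of the left well (100 to 150 mm nearer the robot): clear, round, 88 mm across, 15 mm high, about 30 g; its lowest 4 mm are 82 mm across. Origin: centre of the underside, z up. It slides freely; pushed over a well it dips its leading edge, then drops; seated, its top stands 8 mm above the deck
- dish_right: same kind of dish, on the apron in front of the right well; either dish may go into either well, one in each
- cup: specimen cup with a screw cap, 56 mm in diameter, 60 mm high, loose on the bench left of the holder; origin at the centre of its underside; leave alone
- dropper: small dropper bottle, 33 mm in diameter, 96 mm high, loose on the bench right of the holder; origin at the centre of its underside; leave alone
- coverslips: flat plastic cover slip box 52 x 52 x 16 mm, loose on the bench right of the holder, nearer the robot than the dropper bottle; origin at the centre of its underside; leave alone
Mind the look-alikes: they are no part of the job. Leave any orange look-alike of the dish_left alone.

How it is judged:
At the end, for the whole second after the job is handed in: One dish lies in each well: its centre within 7 mm of the well's centre, its underside within 2 mm of the well's floor, level within 0.035 rad, and at rest ((((horizontal distance between dish_left and well_left below 0.007 m and z of dish_left in the frame of well_left below 0.002 m and angle between dish_left's own z axis and vertical below 0.035 rad and linear speed of dish_left below 0.01 m/s) and (horizontal distance between dish_right and well_right below 0.007 m and z of dish_right in the frame of well_right below 0.002 m and angle between dish_right's own z axis and vertical below 0.035 rad and linear speed of dish_right below 0.01 m/s)) or ((horizontal distance between dish_left and well_right below 0.007 m and z of dish_left in the frame of well_right below 0.002 m and angle between dish_left's own z axis and vertical below 0.035 rad and linear speed of dish_left below 0.01 m/s) and (horizontal distance between dish_right and well_left below 0.007 m and z of dish_right in the frame of well_left below 0.002 m and angle between dish_right's own z axis and vertical below 0.035 rad and linear speed of dish_right below 0.01 m/s)))); the robot touches nothing.
It fails at once if a dish is lifted: its underside rises more than 7 mm above the deck it slides on (z of any of dish_left, dish_right in the frame of holder above 0.023 m).
It fails at once if a dish is tipped up by more than 0.4 rad or falls off the holder (angle between any of dish_left, dish_right's own z axis and vertical above 0.4 rad or z of any of dish_left, dish_right in the frame of holder below 0.004 m).
It fails at once if the specimen cup is moved by more than 15 mm or tipped (distance of cup from where it was at the start of the episode above 0.015 m or angle between cup's own z axis and vertical above 0.3 rad).
It fails at once if the dropper bottle is moved by more than 15 mm or tipped (distance of dropper from where it was at the start of the episode above 0.015 m or angle between dropper's own z axis and vertical above 0.3 rad).
It fails at once if the cover slip box is moved by more than 15 mm or tipped (distance of coverslips from where it was at the start of the episode above 0.015 m or angle between coverslips's own z axis and vertical above 0.3 rad).
It also fails if it takes over 69 s, if anything falls off the work surface, if the arm or the gripper's body presses on something with over 40 N, if the wrist force passes 120 N, or if a joint passes its speed limit or range.

## Robot

A 7-joint arm with a two-finger parallel gripper is mounted at the origin on a cart in front of the work surface, level with it; the furniture and walls round the work are solid. World frame = base frame: x ahead of the robot, y to its left, z up, the work surface at z = 0. Lengths are in m, angles in rad, forces in N, time in s.
With the tool pointing down it reaches from about 0.4 to 0.875 m from the base axis. Payload 4.4 kg.
Tool frame: the origin (TCP) lies on the centre line of the jaws, within the pads' length; the fingertips stand 22 mm ahead of it and the grasp point (between the pads) lies 3 mm ahead of it; z points along the fingers, y is the line along which they close (so a half turn about z gives the same grasp; the last joint's range is limited). The gripper opens to 85 mm and grips with 20 to 120 N. Pads are 22 mm wide; open, the fingers measure 114 mm over their backs; the gripper's body (76 mm by 85 mm) begins 54 mm behind the grasp point. The pads swing forward as they close: fully open they stand 13 mm farther back than shut.
Start: joints at [-1.331, 0.628, 0.038, 1.517, -0.027, 0.996, -0.02], TCP at [0.196, 0.62, 0.253] pointing down, gripper open.
Joint ranges: [-3.06, 3.06], [-0.37, 2.12], [-1.25, 1.32], [0.18, 2.47], [-1.1, 4.24], [0.23, 1.98], [-2.94, 2.94]. Speed limits (rad/s): [2.57, 2.57, 3.14, 3.14, 3.14, 3.14, 3.14].

## Interface

Orientations are given as a unit quaternion [x, y, z, w].
In Python, from workcell import bot gives the robot as it stands. The module is installed in compiled form; this text tells all that it offers. Calls block until the motion is done:
- bot.move_ptp(position, orientation): joint-space move of the TCP to a pose.
- bot.servo_line(position, orientation=None, speed=0.15): straight line of the TCP; orientation=None keeps the orientation; speed is the mean speed in m/s.
- bot.move_j(angles): joint-space move.
- bot.release() and bot.clamp(strength=None): open the fingers fully, or close them until they stop; strength is the grip in N (None keeps the last).
- bot.dwell(seconds).
- bot.ik(position, orientation): joint angles nearest the present ones, or None.
- bot.get_image(name): name is "side" or "top" or "wrist"; returns a dict with "color" (420x560x3 uint8, red, green, blue), "fx", "fy", "cx", "cy" (pixels), "xyz" and "orientation" of the camera in the world. Camera axes: x right, y down, z forward; pixel columns grow to the right and rows downward; lengths in m; the calibration is good to about 2 mm. A picture is of the moment at which its call begins. There is no depth.
A pose or a line that the arm cannot do raises bot.IKError and nothing moves.
- bot.hand_in(): hands the job in; it is judged then, once.
Readings, each from a call of its own:
- bot.get_time(): time.
- bot.get_joints(): joint angles.
- bot.get_joint_velocities(): joint speeds.
- bot.get_joint_torque(): joint torques, N m.
- bot.get_tcp_pos(): TCP position.
- bot.get_orientation(): TCP orientation.
- bot.get_wrist_force(): force on the tool from outside, world axes, zero at the start.
- bot.get_wrist_torque(): the same for the moment, N m.
- bot.get_opening(): finger opening in m.
- bot.get_gripper_force(): force on a finger pad.
Only numpy, scipy, OpenCV 4.12 (cv2) and the standard library are available. Lean on these libraries where they do the work, as an engineer would, in place of code of your own. Each camera call takes 0.05 s, during which the arm holds its last target. There are 200 camera calls.

## Working session

There is one attempt and no reset: what is moved stays moved. The work goes in short steps, each a Python script; the robot and the scene stay as the last script left them, time stands still between calls to the robot, and variables do not carry over. Pictures are saved under pics/ and viewed, at most 10 in all, crops included, and the job is handed in when it is done.

```bash
mkdir -p pics; python3 - <<'E'
from workcell import bot
import cv2,numpy as np
for n in("top","side"):
    d=bot.get_image(n); cv2.imwrite(f"pics/{n}0.png",d["color"][:,:,::-1])
    print(n,d["fx"],d["fy"],d["cx"],d["cy"],d["xyz"],d["orientation"])
print(bot.get_time(),bot.get_tcp_pos(),bot.get_orientation())
E
```

```text
top 391.16907940118125 391.16907940118125 283.36739198215975 206.19993700306233 [ 0.47725063 -0.1021094   0.88322567] [ 0.71174442 -0.69930543  0.05765885 -0.03266898]
side 394.7881584012838 394.7881584012838 277.53865427150896 209.7199263518709 [ 0.22309421 -0.72088236  0.58705053] [ 0.8575164  -0.26105472  0.12206503 -0.42616452]
0.1 [0.19550641 0.61936779 0.25246701] [ 1.52319591e-01  9.88330933e-01 -8.31620479e-04 -1.29730151e-04]
```

View pics/top0.png

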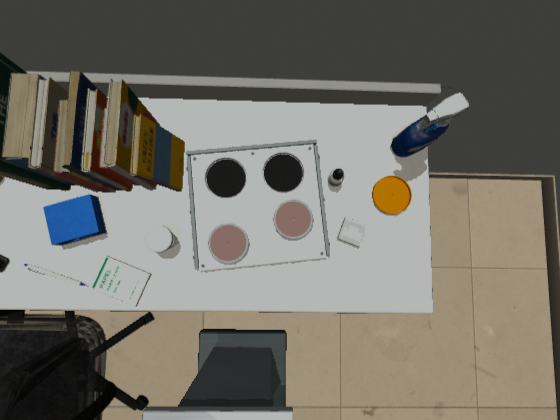

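View pics/side0.png

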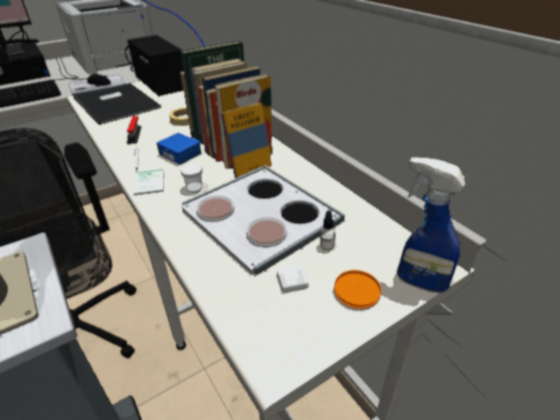

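Top view: wells at about (226,178) and (283,172), dishes at (229,243) and (293,219), cup at (160,240), dropper at (337,177), box at (352,232). The orange look-alike is off to the right at (392,195).

```bash
cat > h.py <<'E'
from workcell import bot
import cv2,numpy as np
from scipy.spatial.transform import Rotation as R
def ray(d,uv,z):
    v=R.from_quat(d["orientation"]).apply([(uv[0]-d["cx"])/d["fx"],(uv[1]-d["cy"])/d["fy"],1.])
    return np.array(d["xyz"])+v*(z-d["xyz"][2])/v[2]
def blobs(mask,amin,amax,z,d):
    out=[]
    cs,_=cv2.findContours(mask.astype(np.uint8),cv2.RETR_EXTERNAL,cv2.CHAIN_APPROX_NONE)
    for c in cs:
        if amin<cv2.contourArea(c)<amax:
            pts=np.array([ray(d,p,z)[:2] for p in cv2.convexHull(c)[:,0].astype(float)])
            (x,y),(a,b),_=cv2.fitEllipse((pts*1e4).astype(np.float32))
            u=c[:,0].mean(0)
            out.append((u.round(1),np.round([x/1e4,y/1e4,a/1e4,b/1e4],4)))
    return out
def see(d,zw=.009,zd=.022):
    rgb=d["color"].astype(int); r,g,b=rgb[...,0],rgb[...,1],rgb[...,2]
    return blobs(rgb.max(2)<50,700,4000,zw,d),blobs((r-b>18)&(r-b<80)&(r>120)&(abs(g-b)<18),700,4000,zd,d)
def q(yaw,pitch=0):  # tool down, tool y along holder y; pitch>0: fingers lean back toward robot
    M=np.array([[-1,0,0],[0,1,0],[0,0,-1.]]).T
    return (R.from_euler('z',yaw)*R.from_euler('y',pitch)*R.from_matrix(M)).as_quat()
E
python3 - <<'E'
from h import *
d=bot.get_image("top")
for k in see(d):
    for o in k: print(o)
d2=bot.get_image("side")
print("side")
for k in see(d2):
    for o in k: print(o)
# rail: corners by hand, at z=.021
for uv in[(189,153),(316,143),(327,259),(197,269)]: print(uv,ray(d,uv,.021).round(4))
for uv in[(160,250),(337,186),(352,232)]: print(uv,ray(d,uv,.0).round(4))
print(R.from_quat(bot.get_orientation()).as_matrix().round(2))
im=cv2.resize(d["color"][120:290,130:370,::-1],None,fx=3.3,fy=3.3,interpolation=cv2.INTER_CUBIC); cv2.imwrite("pics/c0.png",im)
E
```

```text
(array([530.6, 259.7]), array([ 0.6827, -0.7701,  0.1348,  0.145 ]))
(array([225.8, 178. ]), array([ 0.652 , -0.0008,  0.0848,  0.0859]))
(array([282.9, 172.5]), array([ 0.6674, -0.1297,  0.0847,  0.0853]))
(array([ 86.9, 133.8]), array([0.7901, 0.3645, 0.1857, 0.4564]))
(array([ 31., 132.]), array([0.7959, 0.5194, 0.2468, 0.6165]))
(array([227.8, 242.7]), array([ 0.506 , -0.0118,  0.077 ,  0.0778]))
(array([292.9, 218.6]), array([ 0.5612, -0.1531,  0.0773,  0.0779]))
side
(array([103.1, 316.6]), array([ 0.2172, -0.1852,  0.1335,  0.179 ]))
(array([115.9, 102.1]), array([0.5008, 0.8168, 0.2336, 0.6445]))
(array([27.5, 93.2]), array([0.2327, 1.1298, 0.2425, 0.2969]))
(array([186. ,  74.3]), array([0.9189, 1.0906, 0.608 , 1.5999]))
(array([17.8, 48.2]), array([0.2824, 1.9845, 0.2437, 1.7867]))
(189, 153) [0.7045 0.0818 0.021 ]
(316, 143) [ 0.735 -0.204  0.021]
(327, 259) [ 0.4735 -0.2294  0.021 ]
(197, 269) [0.4478 0.0529 0.021 ]
(160, 250) [0.4876 0.14   0.    ]
(337, 186) [ 0.6405 -0.2555  0.    ]
(352, 232) [ 0.5351 -0.2895  0.    ]
[[-0.95  0.3  -0.  ]
 [ 0.3   0.95 -0.  ]
 [ 0.   -0.   -1.  ]]
```

View pics/c0.png

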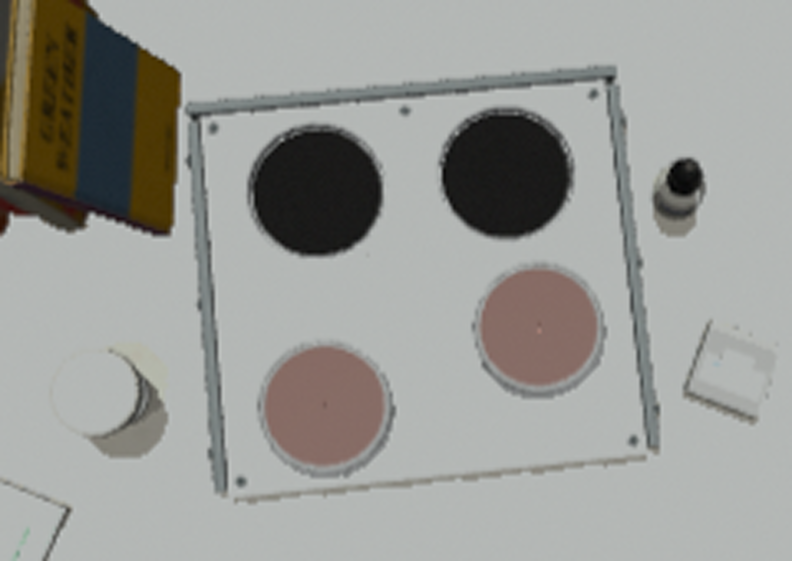

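The crop confirms this, and both dishes have a clear straight run to their wells. The holder's yaw is about 0.12 rad. I'll do the right dish first, stopping before it dips so I can check it.

```bash
cat >> h.py <<'E'
HD=.011; RD=.044
def down(p,o,z):
    for zz in np.append(np.arange(.062,z,-.005),z):
        bot.servo_line([*p,zz],o,speed=.08)
        f=bot.get_wrist_force()
        if abs(f[2])>4: print("contact at",zz,f); bot.servo_line([*p,zz+.02],o); raise SystemExit
def push(c,w,stop,z=.042,gap=.012,speed=.05):
    """push dish at c towards w, ending with dish centre `stop` short of w"""
    c,w=np.array(c),np.array(w); u=(w-c)/np.linalg.norm(w-c); o=q(np.arctan2(u[1],u[0]))
    s=c-u*(RD+HD+gap)
    bot.move_ptp([*s,.12],o); bot.servo_line([*s,.07],o,speed=.15); down(s,o,z)
    e=w-u*(RD+HD+stop)
    bot.servo_line([*e,z],o,speed=speed); print("end",bot.get_tcp_pos().round(4),e.round(4),"F",np.round(bot.get_wrist_force(),2))
    b=e-u*.015; bot.servo_line([*b,z],o,speed=.08); bot.servo_line([*b,.12],o,speed=.2)
E
python3 - <<'E'
from h import *
bot.clamp(20)
bot.move_ptp([.4,.3,.28],q(.2))
push((.5612,-.1531),(.6674,-.1297),.052)
bot.move_ptp([.42,.15,.3],q(.2))
d=bot.get_image("top"); cv2.imwrite("pics/t1.png",d["color"][:,:,::-1])
for k in see(d):
    for o in k: print(o)
print(bot.get_time())
E
```

```text
end [ 0.5627 -0.1529  0.042 ] [ 0.5629 -0.1527] F [-0.91  0.68  0.04]
(array([551.4, 297.9]), array([ 0.4161, -0.7375,  0.0143,  0.6319]))
(array([225.8, 178. ]), array([ 0.652 , -0.0007,  0.0848,  0.0857]))
(array([ 87.4, 133.5]), array([0.7903, 0.3651, 0.1863, 0.4557]))
(array([ 29.7, 131. ]), array([0.7922, 0.5096, 0.2452, 0.5697]))
(array([227.8, 242.7]), array([ 0.506 , -0.0118,  0.0773,  0.0778]))
(array([287.5, 193.6]), array([ 0.6168, -0.1405,  0.0772,  0.078 ]))
9.8
```

View pics/t1.png

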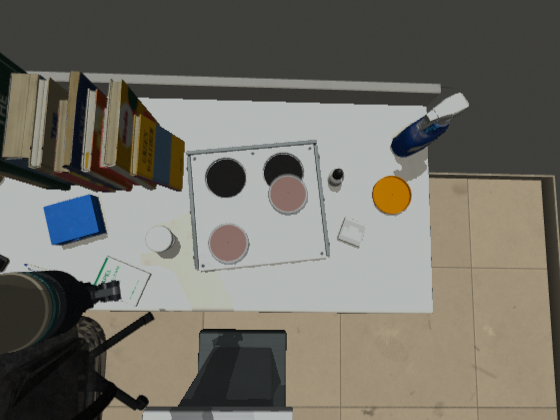

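The arm is clear, and the right dish now overlaps the right well at (288,194), within 0.5 mm of prediction. I'll finish it, then stage the left one.

```bash
python3 - <<'E'
from h import *
push((.6168,-.1405),(.6674,-.1297),0)
push((.506,-.0118),(.652,-.0008),.052)
bot.move_ptp([.42,.15,.3],q(.2))
d=bot.get_image("top"); cv2.imwrite("pics/t2.png",d["color"][:,:,::-1])
for k in see(d)+see(d,zd=.015)[1:]:
    for o in k: print(o)
d2=bot.get_image("side")
cv2.imwrite("pics/s2.png",cv2.resize(d2["color"][150:270,170:360,::-1],None,fx=4,fy=4,interpolation=cv2.INTER_CUBIC))
print(bot.get_time())
E
```

```text
end [ 0.6133 -0.1413  0.042 ] [ 0.6136 -0.1412] F [-0.78  0.48  0.28]
end [ 0.5452 -0.0089  0.042 ] [ 0.5453 -0.0088] F [ 0.28  0.1  -0.51]
(array([530.7, 259.3]), array([ 0.6804, -0.7676,  0.1549,  0.1627]))
(array([ 86.9, 134. ]), array([0.7914, 0.3658, 0.1861, 0.4558]))
(array([ 31.2, 132. ]), array([0.7941, 0.5144, 0.2467, 0.6036]))
(array([226.2, 199.8]), array([ 0.6003, -0.0048,  0.0772,  0.0778]))
(array([282.6, 171.9]), array([ 0.6663, -0.1292,  0.0767,  0.077 ]))
(array([226.2, 199.8]), array([ 0.6013, -0.004 ,  0.0778,  0.0784]))
(array([282.6, 171.9]), array([ 0.6678, -0.1294,  0.0773,  0.0776]))
22.2333
```

View pics/s2.png

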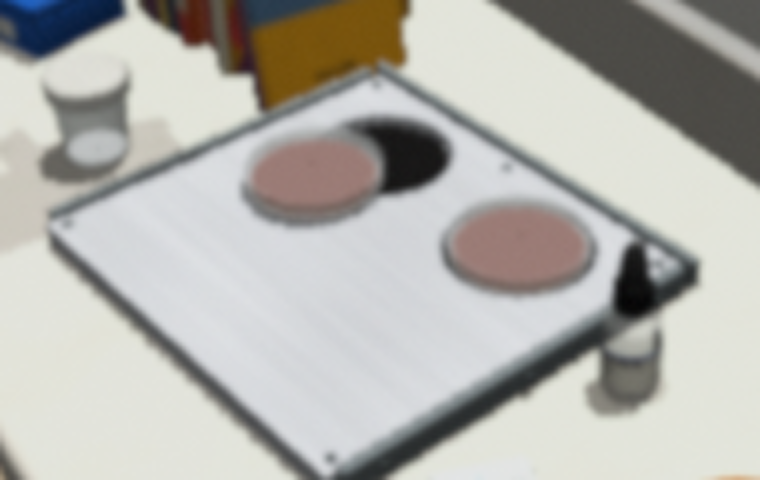

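The side crop shows the right dish in its well at (520,245) and the left dish half over its well at (315,180). Next I'll push the left dish in, then triangulate both heights from the two views.

```bash
cat >> h.py <<'E'
def pinkuv(d):
    rgb=d["color"].astype(int); r,g,b=rgb[...,0],rgb[...,1],rgb[...,2]
    return (r-b>18)&(r-b<80)&(r>110)&(abs(g-b)<22)
def ell(d,box):
    m=np.zeros((420,560),np.uint8); x0,y0,x1,y1=box; m[y0:y1,x0:x1]=pinkuv(d)[y0:y1,x0:x1]
    c=max(cv2.findContours(m,cv2.RETR_EXTERNAL,cv2.CHAIN_APPROX_NONE)[0],key=cv2.contourArea)
    e=cv2.fitEllipse(cv2.convexHull(c)); return e
def tri(a,ua,b,ub):
    pa,pb=np.array(a["xyz"]),np.array(b["xyz"])
    va=ray(a,ua,0)-pa; vb=ray(b,ub,0)-pb
    s=np.linalg.lstsq(np.c_[va,-vb],pb-pa,rcond=None)[0]
    A,B=pa+s[0]*va,pb+s[1]*vb
    return ((A+B)/2).round(4),np.linalg.norm(A-B).round(4)
E
python3 - <<'E'
from h import *
t,s=bot.get_image("top"),bot.get_image("side")
def z():
    for n,bt,bs in(("L",(190,145,255,235),(225,175,270,210)),("R",(255,145,310,200),(275,195,325,225))):
        et,es=ell(t,bt),ell(s,bs); print(n,np.round(et[0],1),np.round(es[0],1),np.round(es[1],1),tri(t,et[0],s,es[0]))
z()
push((.6005,-.0046),(.652,-.0008),0)
bot.move_ptp([.42,.15,.3],q(.2))
t,s=bot.get_image("top"),bot.get_image("side")
z()
cv2.imwrite("pics/s3.png",cv2.resize(s["color"][150:270,170:360,::-1],None,fx=4,fy=4,interpolation=cv2.INTER_CUBIC))
cv2.imwrite("pics/t3.png",cv2.resize(t["color"][120:290,130:370,::-1],None,fx=3.3,fy=3.3,interpolation=cv2.INTER_CUBIC))
print(bot.get_time())
E
```

```text
L [226.1 199.8] [248.  193.6] [18.  30.4] (array([ 0.5998, -0.005 ,  0.0237]), np.float64(0.0))
R [282.8 171.8] [299.3 211.6] [20.1 32.5] (array([ 0.6672, -0.1293,  0.0167]), np.float64(0.0003))
end [ 0.5969 -0.0049  0.042 ] [ 0.5971 -0.0048] F [-0.55  0.1   0.08]
L [225.4 177.2] [263.7 188.4] [16.7 27.3] (array([ 6.503e-01, -2.000e-04,  1.750e-02]), np.float64(0.0031))
R [282.7 171.8] [299.3 211.6] [20.  32.5] (array([ 0.6672, -0.1292,  0.0167]), np.float64(0.0001))
28.6167
```

View pics/s3.png

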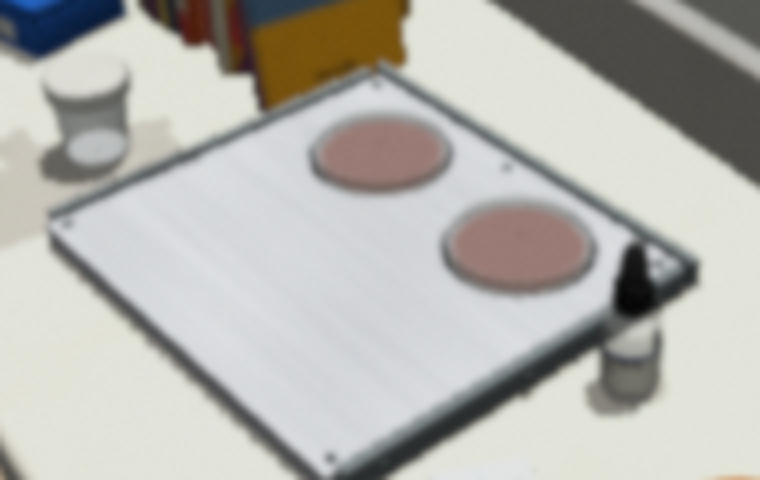

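View pics/t3.png

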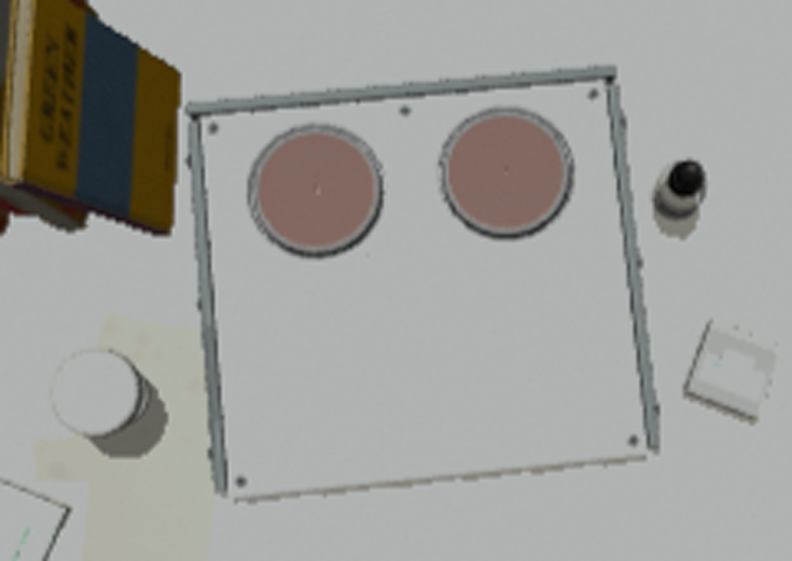

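Both dishes look centred and seated, and the neighbours haven't moved. The left search box cropped that dish in the side view, so I'll redo that height with a wider box and hand in if it matches.

```bash
python3 - <<'E'
from h import *
t,s=bot.get_image("top"),bot.get_image("side")
et,es=ell(t,(190,145,255,235)),ell(s,(235,174,286,202))
p=tri(t,et[0],s,es[0]); print(p,es,bot.get_time())
if abs(p[0][2]-.0167)<.002 and p[1]<.002: print(bot.hand_in())
E
```

```text
(array([ 0.6517, -0.0007,  0.0169]), np.float64(0.0003)) ((264.83197021484375, 188.3887176513672), (17.13158416748047, 29.53727912902832), 87.77044677734375) 28.7167
the job is handed in; nothing more can be done
None
```

I handed the job in at about 28.7 s: both dishes measured seated, one in each well, within about 1 mm of centre and dropped about 7 mm, and the cup, dropper and cover slip box look unmoved; no verdict was returned.

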